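# Mesh the badge press's gear and wind the platen down

## Task

Put the badge press in gear: ease its red knob down gently while rocking it to and fro until the teeth under it find their gaps and the knob drops fully home, never forcing tooth against tooth. Then turn the knob clockwise until the platen has come down 11 mm and rests lightly on the badge, let go, and leave the other things on the desk where they are.

Things in the scene. Friction and masses are not known exactly. Their poses are not given: they have to be found in the camera images.
- press: hand-wound badge press bolted to the desk: grey base 200 x 240 x 30 mm, two steel columns, and across them a blue bridge 90 x 240 mm (long side along its y) whose top is 150 mm above the desk. Origin: centre of the base's underside, on the spindle axis; z up. A white badge lies on the steel bed under the bridge. Its yaw varies.
- knob_grip (a point): centre of the gear-change knob's grip, on the vertical spindle axis over the bridge: red upright bar 58 mm long (its x), 16 mm thick (its y: pinch across y from above), 36 mm high, on a black disc 60 mm across. The point is 14 mm under the bar's top, 22 mm over the disc, 222 mm above the desk with the knob fully up. Moves down and turns with the knob
- clutch (a joint): how far the knob is pushed down, m: 0 fully up (out of gear), 0.017 fully home (in gear, hard stop). Stays where left; friction about 3 N. Out of step, the teeth meet tip to tip somewhere from 0.007 to 0.013, differently each start and not measured; tips are hard, flat, slippery; over 30 N between the teeth damages them. In step, the knob runs down freely to 0.017
- knob (a joint): turn of the knob, rad: grows clockwise seen from above, near 0 at the start with the bar along the press's x; free to 2.6 either way. Turning alone takes about 0.02 N m out of gear and 0.12 N m in gear.
- dogs: the ring of six steel teeth fixed under the knob's disc (each 9 mm wide, 12 mm high, 23.5 mm from the axis, 60 degrees apart). They go up, down and round with the knob. Origin on the spindle axis at desk height when the knob is up.
- screw: the drive under the knob: dark disc on the bridge with a brass ring of six like teeth, which the steel ones must enter. How these stand round the axis is hidden, varies, and is not shown by this pose: out of step at the start, a gap at most 0.53 rad of knob turn away one way or the other, play 0.08 rad either side of a gap's middle. Held by friction (0.10 N m). Origin on the axis at desk height
- platen (a joint): how far the platen (aluminium plate 70 x 130 x 12 mm, soft rubber face, under the bridge) is wound down, m: 0 at the start, touches the badge at 0.010, can be squeezed on to a hard stop at 0.015. 12 mm down per radian of clockwise knob turn in gear (after the play is taken up), up the other way (to -0.005); stays where left
- badges: loose stack of blank white badges, 86 x 54 x 16 mm, beside the press; origin under its centre
- key: loose brass key on a wooden tag, 110 x 36 x 8 mm in all, beside the press; origin under the tag
- punch: loose grey and black two-hole paper punch, 90 x 120 x 57 mm; origin under its centre
- mug: loose blue mug, 82 mm across, 95 mm high; origin under its centre
- mouse: loose white computer mouse, 105 x 58 x 26 mm; origin under its centre
- pens: loose black pen pot, 68 mm across, 100 mm high (pens to 155 mm); origin under its centre

How it is judged:
On the way, in this order (a step that is already met when the one before it is completed fails the run):
1. the teeth are in mesh and the knob is fully home (down at least 15.5 mm of 17) (value of joint clutch above 0.0155 m), for 0.2 s.
2. the knob, in gear, has wound the platen down at least 9 mm (value of joint platen above 0.009 m and value of joint clutch above 0.0145 m), for 0.2 s.
At the end, for the whole second after the job is handed in: The knob is still home (down at least 14.5 mm), the platen is down between 9 and 13.5 mm, and the knob is at rest (all of step 2 and value of joint platen below 0.0135 m and linear speed of dogs below 0.02 m/s); the robot touches nothing.
It fails at once if steel and brass teeth are forced together with more than 30 N (contact force between dogs and screw above 30 N).
It fails at once if another thing on the desk is shoved more than 20 mm (distance of any of badges, key, punch, mug, mouse, pens from where it was at the start of the episode above 0.02 m).
It also fails if it takes over 64 s, if anything falls off the work surface, if the arm or the gripper's body presses on something with over 40 N, if the wrist force passes 120 N, or if a joint passes its speed limit or range.

## Robot

A 6-joint arm with a two-finger parallel gripper is mounted at the origin on the work surface. World frame = base frame: x ahead of the robot, y to its left, z up, the work surface at z = 0. Lengths are in m, angles in rad, forces in N, time in s.
With the tool pointing down it reaches from about 0.275 to 0.85 m from the base axis. Payload 19 kg.
Tool frame: the origin (TCP) lies at the very end of the fingers, on their centre line; the grasp point (between the pads) lies 19 mm behind it; z points along the fingers, y is the direction in which the jaws open and shut (so a half turn about z gives the same grasp; the last joint's range is limited). The gripper opens to 85 mm and grips with 20 to 120 N. Pads are 22 mm wide; open, the fingers measure 114 mm over their backs; the gripper's body (76 mm by 85 mm) begins 54 mm behind the grasp point. The pads swing forward as they close: fully open they stand 13 mm farther back than shut.
Start: joints at [-1.269, 0.15, 1.437, -0, 1.554, -0.134], TCP at [0.243, -0.521, 0.231] pointing down, gripper open.
Joint ranges: [-2.8, 2.8], [-0.68, 2.1], [0.12, 2.68], [-1.39, 4.53], [0.16, 2.79], [-2.81, 2.81]. Speed limits (rad/s): [1.89, 1.89, 2.22, 3.01, 3.01, 3.01].

## Interface

Orientations are given as [roll, pitch, yaw] about the fixed x, y, z axes, in that order (R = Rz(yaw) Ry(pitch) Rx(roll)).
In Python, from workcell import sense, get_image, hand_in, search_frame, cut_out gives the robot as it stands.
- The arm moves only by the shell command python3 -m handwheel 'ROWS' [FORCE]. ROWS is JSON, one flat list of numbers, 7 for each row, row after row: the turn, a rotation vector about the tool's x, y, z in degrees, then the shift along the tool's x, y, z in mm, then the opening, from -1 (shut) to 1 (fully open). In form: [ax, ay, az, dx, dy, dz, jaw, ax, ay, az, dx, dy, dz, jaw, ...]. A call has 1 to 20 rows; each row is the pose to reach, as a shift and turn from the pose measured when the call began, along the tool's axes at that moment; what a row does not reach only later rows make up. A row lasts 1/12 s, in which the tool goes at most 41.7 mm and 7.16 degrees, less where a joint would pass 70% of its speed; a pose out of reach is approached as far as the arm can. A call with a gripper value outside its range is refused whole. The fingers move at their own pace and stop on an object; FORCE is the grip in N (left out, the last holds). Time passes only in rows, so rows that repeat a pose let the fingers close. It gives the time, the measured TCP pose, the force and the opening at its end, in the units of the state.
- sense(): the state, without advancing time (a new reading comes with each control period).
- get_image(name): name is "scene" or "top" or "wrist"; returns a dict with "frame" (480x640x3 uint8, blue, green, red), "fov_y" (degrees; the focal length in pixels is half the picture's height over the tangent of half this angle, whatever the lens; pixels are square), "cx", "cy" (the principal point, pixels), "origin" and "orientation" of the camera in the world. Camera axes: x right, y up, looking along -z (the intrinsics and any distortion apply to the point x, -y, -z); pixel columns grow to the right and rows downward; lengths in m; the calibration is good to about 2 mm. A picture is of the moment at which its call begins. There is no depth.
- hand_in(): hands the job in, once; it reports no verdict.
Trained networks look in a picture, given as the dict that the camera call returned (one of the last four; its "shot" number tells which), for a name from the list of things; names that differ only in an ending like _2 or _b are one class to them, and where a whole thing is asked for, a point or a joint stands for the part that bears it (a point fixed in the world has none). Each returns a list of dicts, best first, with "confidence" (0 to 1); they miss things now and then, are a little off and sometimes report something else, mostly with a low value. They report only what shows in the picture. A call takes as long as a camera call.
- search_frame(name, picture): "centre" ([x, y, z] in m, in the coordinates of the camera as it stood for that picture, good to about 4 mm: the middle of the surface that is visible of it).
- cut_out(name, picture): "region" (480x640 bool, what is visible of it).
The state is a dict: "time_s": time; "q": joint angles; "joint_vel": joint speeds; "joint_efforts": joint torques, N m; "ee_pos": TCP position; "tcp_rot": TCP orientation; "ft_force": force on the tool from outside, world axes, zero at the start; "moment": the same for the moment, N m; "gripper_width": opening from 0.0 (shut) to 1.0 (fully open).
Only numpy, scipy, OpenCV 4.12 (cv2) and the standard library are available. Lean on these libraries where they do the work, as an engineer would, in place of code of your own. Each camera call takes 0.05 s, during which the arm holds its last target. There are 200 camera calls.

## Working session

There is one attempt and no reset: what is moved stays moved. The work goes in short steps, Python scripts to look and compute and a shell command to move; the robot and the scene stay as the last step left them, time stands still between calls to the robot, and variables do not carry over. Pictures are saved under pics/ and viewed, about 8 in all and at most 12, crops included, and the job is handed in when it is done.

```bash
mkdir -p pics; cat > h.py <<'E'
import numpy as np, cv2
from scipy.spatial.transform import Rotation as R
from workcell import *
def cam(p):
    o=np.array(p["orientation"]); 
    M=R.from_euler('xyz',o).as_matrix() if o.size==3 else (o if o.shape==(3,3) else R.from_quat(o).as_matrix())
    return np.array(p["origin"]),M
def w(p,c):
    o,M=cam(p); return o+M@np.array(c)
E
python3 - <<'E'
from h import *
print(sense())
for n in("top","scene"):
    p=get_image(n); cv2.imwrite(f"pics/{n}0.png",p["frame"])
    print(n,{k:v for k,v in p.items() if k!="frame"})
    for t in("knob_grip","press","mug","punch","pens","badges","key","mouse"):
        print(t,[(w(p,d["centre"]).round(3),round(d["confidence"],2)) for d in search_frame(t,p)[:2]])
E
```

```text
{'time_s': 0.0, 'q': array([-1.26898661e+00,  1.51006808e-01,  1.43800472e+00,  3.32203267e-05,
        1.55379116e+00, -1.34004200e-01]), 'joint_vel': array([-2.36004517e-04,  1.00565978e-05,  3.84757256e-04,  3.21487267e-04,
       -1.17639733e-03, -1.55535599e-03]), 'joint_efforts': array([ 9.52817099e-04, -7.13043666e+01, -5.70873713e+01, -1.27850094e-04,
        8.75068596e-03, -7.56587923e-06]), 'ee_pos': array([ 0.24265545, -0.52103437,  0.2306767 ]), 'tcp_rot': array([-3.14039791e+00, -1.94581653e-04,  4.35813217e-01]), 'ft_force': array([ 0.66431958,  0.14100037, -0.41413513]), 'moment': array([-0.00444932, -0.0642979 ,  0.01860036]), 'gripper_width': 0.9969340071615359}
top {'fov_y': 46.75227508803456, 'cx': 318.73849676169215, 'cy': 247.05223331629858, 'origin': array([ 0.41689857, -0.00703256,  1.46357564]), 'orientation': array([ 0.08946295, -0.00648079, -1.5884874 ]), 'shot': 1}
knob_grip [(array([0.568, 0.   , 0.2  ]), 0.91)]
press [(array([0.554, 0.002, 0.144]), 0.56)]
mug [(array([0.616, 0.476, 0.047]), 0.68)]
punch [(array([ 0.588, -0.473,  0.055]), 0.73)]
pens [(ar
[... 214 characters left out ...]
]
scene {'fov_y': 50.03247641849341, 'cx': 327.0406268027826, 'cy': 234.6236852364566, 'origin': array([1.65281103, 0.0271325 , 0.93707503]), 'orientation': array([ 0.95674268, -0.00380473,  1.58791829]), 'shot': 2}
knob_grip [(array([0.584, 0.002, 0.202]), 0.92), (array([ 0.612, -0.176,  0.015]), 0.4)]
press [(array([0.611, 0.007, 0.072]), 0.59)]
mug [(array([0.579, 0.208, 0.012]), 0.75), (array([0.636, 0.465, 0.059]), 0.57)]
punch [(array([ 0.616, -0.479,  0.051]), 0.83)]
pens [(array([ 0.395, -0.443,  0.071]), 0.62)]
badges [(array([ 0.612, -0.175,  0.017]), 0.89), (array([0.591, 0.007, 0.154]), 0.65)]
key [(array([0.577, 0.21 , 0.01 ]), 0.67)]
mouse [(array([0.47 , 0.444, 0.03 ]), 0.81)]
```

```bash
cat >> h.py <<'E'
def ray(p,u,v,z):
    o,M=cam(p); f=240/np.tan(np.radians(p["fov_y"]/2))
    d=M@np.array([(u-p["cx"])/f,-(v-p["cy"])/f,-1]); return o+d*(z-o[2])/d[2]
def red(p):
    h=cv2.cvtColor(p["frame"],cv2.COLOR_BGR2HSV)
    m=((h[...,0]<8)|(h[...,0]>172))&(h[...,1]>130)&(h[...,2]>60)
    n,l,s,c=cv2.connectedComponentsWithStats(m.astype(np.uint8)); i=1+np.argmax(s[1:,4]); return l==i,s[i]
def blue(p):
    h=cv2.cvtColor(p["frame"],cv2.COLOR_BGR2HSV)
    return (h[...,0]>95)&(h[...,0]<130)&(h[...,1]>90)
E
python3 - <<'E'
from h import *
p=get_image("top"); 
m,s=red(p); print(s)
ys,xs=np.nonzero(m)
r=cv2.minAreaRect(np.c_[xs,ys].astype(np.float32)); b=cv2.boxPoints(r)
print(r,[ray(p,*q,0.236).round(4) for q in b])
W=np.array([ray(p,x,y,0.236)[:2] for x,y in zip(xs,ys)]); print(W.mean(0)); e,V=np.linalg.eigh(np.cov(W.T)); print("yaw",np.degrees(np.arctan2(V[1,1],V[0,1])),np.sqrt(e*12))
a=p["frame"][120:360,200:440]; cv2.imwrite("pics/top1.png",cv2.resize(np.hstack([a]),None,fx=2.5,fy=2.5,interpolation=2))
E
```

```text
[304 215  12  27 202]
((309.5219421386719, 228.10243225097656), (27.099096298217773, 8.241477966308594), 77.90524291992188) [array([0.5976, 0.0177, 0.236 ]), array([ 6.012e-01, -3.000e-04,  2.360e-01]), array([ 0.5416, -0.012 ,  0.236 ]), array([0.538, 0.006, 0.236])]
[0.56782081 0.00259364]
yaw -168.7167681580574 [0.01861588 0.05837685]
```

View pics/top1.png

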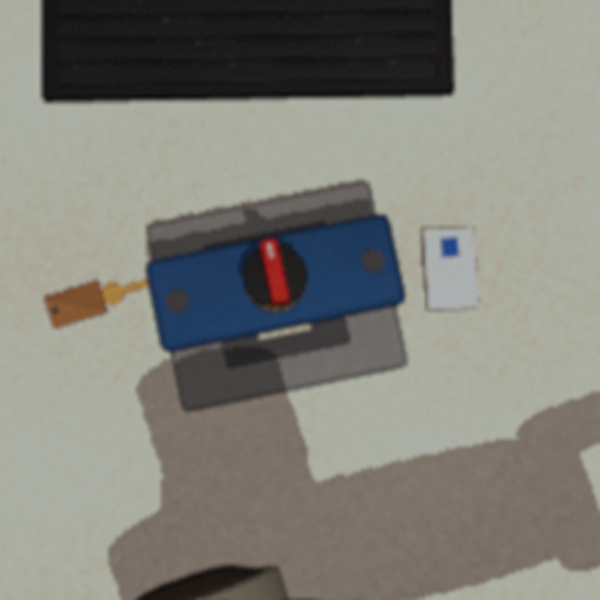

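View pics/scene0.png

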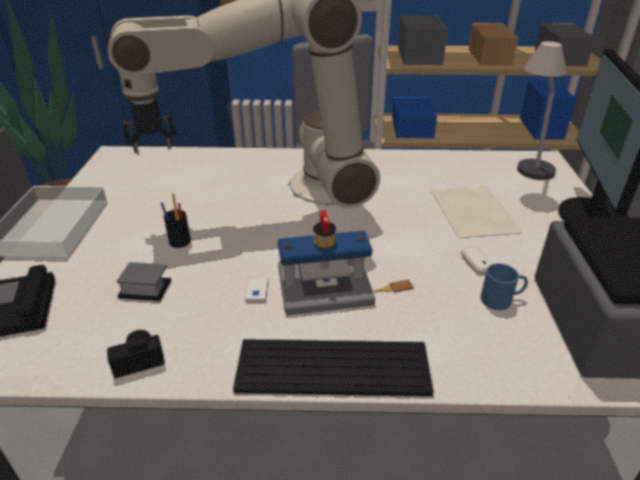

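The top picture shows the press with the red bar at about full-image pixel (309, 228). It lies along the press's x, with yaw near 11°. The key sits left of the press and the badges right. The scene view agrees, and nothing blocks the space above the knob. I'll approach with yaw near 191° so the last joint has room to turn clockwise.

```bash
python3 -m handwheel '[0,0,-7,0,0,-40,1, 0,0,-14,0,0,-80,1, 0,0,-120,515,-337,-100,1, 0,0,-120,515,-337,-100,1, 0,0,-120,515,-337,-100,1, 0,0,-120,515,-337,-100,1, 0,0,-120,515,-337,-100,1, 0,0,-120,515,-337,-100,1, 0,0,-120,515,-337,-100,1, 0,0,-120,515,-337,-100,1, 0,0,-120,515,-337,-100,1, 0,0,-120,515,-337,-100,1, 0,0,-120,515,-337,-100,1, 0,0,-120,515,-337,-100,1, 0,0,-120,515,-337,-100,1, 0,0,-120,515,-337,-100,1, 0,0,-120,515,-337,-100,1, 0,0,-120,515,-337,-100,1, 0,0,-120,515,-337,-100,1, 0,0,-120,515,-337,-100,1]'
python3 - <<'E'
from h import *
s=sense();print(s["q"].round(3),s["ee_pos"].round(4),np.degrees(s["tcp_rot"]).round(2))
E
```

```text
time_s: 2.62
ee_pos: [0.5671, 0.0014, 0.3312]
tcp_rot: [-3.141, -0.0, 2.529]
ft_force: [-0.5, -0.1, 0.0]
gripper_width: 0.998
[-0.133  0.121  1.272 -0.     1.749 -1.092] [0.5671 0.0014 0.3312] [-1.7998e+02 -1.0000e-02  1.4492e+02]
```

```bash
python3 -m handwheel '[0,0,-46,0,0,0,1, 0,0,-46,0,0,0,1, 0,0,-46,0,0,0,1, 0,0,-46,0,0,0,1, 0,0,-46,0,0,0,1, 0,0,-46,0,0,0,1, 0,0,-46,0,0,0,1, 0,0,-46,0,0,0,1]'
python3 - <<'E'
from h import *
s=sense();print(s["q"].round(3),s["ee_pos"].round(4),np.degrees(s["tcp_rot"]).round(2))
p=get_image("wrist"); print({k:v for k,v in p.items() if k!="frame"})
m,st=red(p);print(st)
print([(w(p,d["centre"]).round(4),round(d["confidence"],2)) for d in search_frame("knob_grip",p)[:2]])
cv2.imwrite("pics/w1.png",p["frame"])
E
```

```text
time_s: 3.28
ee_pos: [0.5667, 0.0001, 0.3315]
tcp_rot: [-3.141, 0.0, -2.951]
ft_force: [0.2, 0.2, -0.2]
gripper_width: 1.001
[-0.136  0.12   1.272 -0.     1.749 -1.897] [5.667e-01 1.000e-04 3.315e-01] [-179.98    0.   -169.08]
{'fov_y': 70.74782619779545, 'cx': 323.83707757961145, 'cy': 236.91323593736846, 'origin': array([ 0.4999939 , -0.01178472,  0.47407084]), 'orientation': array([-2.66267957e-01, -7.24643830e-04,  1.76183906e+00]), 'shot': 4}
[ 317  201   22   80 1566]
[(array([0.5657, 0.0028, 0.2008]), 0.73)]
```

View pics/w1.png

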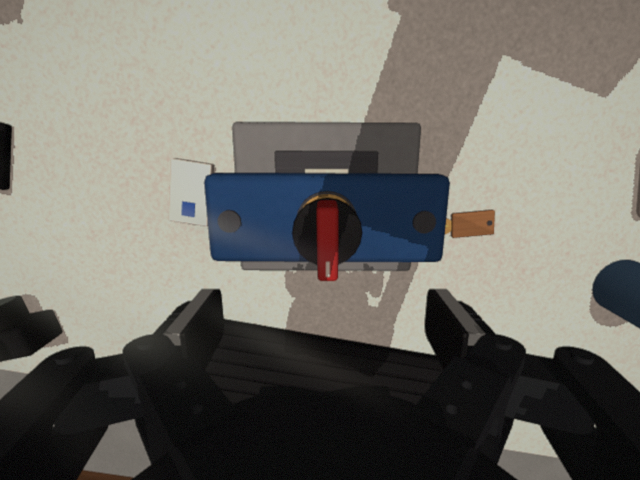

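```bash
python3 - <<'E'
from h import *
p=get_image("wrist")
m,st=red(p); ys,xs=np.nonzero(m)
B=blue(p); 
n,l,s,c=cv2.connectedComponentsWithStats(B.astype(np.uint8)); i=l[230,270]; print(s[i])
q=np.array(np.nonzero((l==i))).T[:,::-1]
W=np.array([ray(p,x,y,.15)[:2] for x,y in q],np.float32); r=cv2.minAreaRect(W); print("bridge",r)
W=np.array([ray(p,x,y,.236)[:2] for x,y in zip(xs,ys)],np.float32); r=cv2.minAreaRect(W); print("bar",r)
# width center per row
for y in range(202,281,8): 
    x=xs[ys==y]; print(y,x.min(),x.max(),ray(p,(x.min()+x.max()+1)/2,y,.236)[:2].round(4))
E
```

```text
[  204   173   244    89 15688]
bridge ((0.5681704878807068, 0.004047073423862457), (0.08790087699890137, 0.23217637836933136), 10.685474395751953)
bar ((0.5670818090438843, 0.0037117479369044304), (0.06027114391326904, 0.015350417234003544), 11.276097297668457)
202 318 334 [ 0.5382 -0.0018]
210 316 337 [ 5.438e-01 -4.000e-04]
218 316 337 [0.5496 0.0007]
226 316 337 [0.5554 0.0018]
234 316 337 [0.5612 0.003 ]
242 317 337 [0.5671 0.0044]
250 317 337 [0.5732 0.0056]
258 317 337 [0.5793 0.0068]
266 317 337 [0.5855 0.008 ]
274 318 337 [0.5917 0.0095]
```

```bash
python3 -m handwheel '[0,0,0,-2,3.7,35,1, 0,0,0,-2,3.7,70,1, 0,0,0,-2,3.7,95,1, 0,0,0,-2,3.7,110,1, 0,0,0,-2,3.7,120,1, 0,0,0,-2,3.7,125,1, 0,0,0,-2,3.7,125,1, 0,0,0,-2,3.7,125,1]' 30
python3 -m handwheel '[0,0,0,0,0,0,-1, 0,0,0,0,0,0,-1, 0,0,0,0,0,0,-1, 0,0,0,0,0,0,-1, 0,0,0,0,0,0,-1, 0,0,0,0,0,0,-1, 0,0,0,0,0,0,-1, 0,0,0,0,0,0,-1, 0,0,0,0,0,0,-1, 0,0,0,0,0,0,-1]' 30
python3 - <<'E'
from h import *
s=sense();print(s["ee_pos"].round(4),np.degrees(s["tcp_rot"]).round(2),s["ft_force"].round(2),s["moment"].round(3),s["gripper_width"])
p=get_image("wrist");cv2.imwrite("pics/w2.png",p["frame"])
E
```

```text
time_s: 4.1
ee_pos: [0.5685, 0.0045, 0.2073]
tcp_rot: [-3.141, 0.001, -2.956]
ft_force: [0.0, -0.1, -0.4]
gripper_width: 0.997
time_s: 4.93
ee_pos: [0.5686, 0.0035, 0.2075]
tcp_rot: [-3.139, 0.001, -2.957]
ft_force: [0.8, -8.5, 0.5]
gripper_width: 0.178
[0.5686 0.0035 0.2075] [-1.7987e+02  6.0000e-02 -1.6940e+02] [ 0.84 -8.51  0.49] [-1.049 -0.102 -0.02 ] 0.17812639799915964
```

View pics/w2.png

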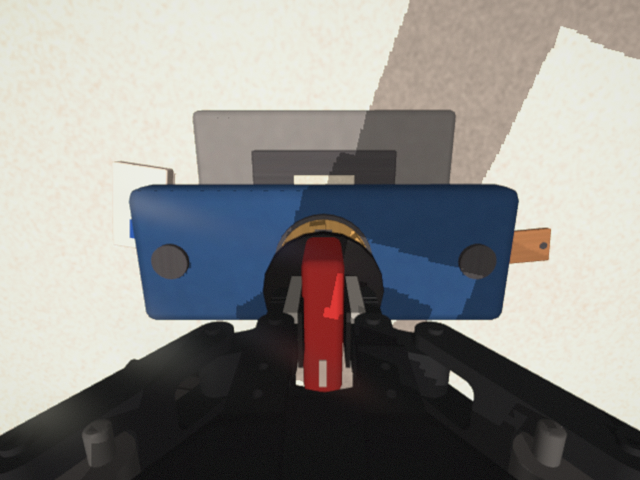

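```bash
python3 -m handwheel '[0,0,0,0,-0.5,1,-1, 0,0,0,0,-0.5,2,-1, 0,0,0,0,-0.5,3,-1, 0,0,0,0,-0.5,4,-1, 0,0,0,0,-0.5,5,-1, 0,0,0,0,-0.5,5,-1]' 
python3 -m handwheel '[0,0,0,0,0,0.5,-1, 0,0,0,0,0,1,-1, 0,0,0,0,0,1,-1]'
python3 -c "
from h import *
s=sense();print(s['ee_pos'].round(4),np.degrees(s['tcp_rot']).round(2),s['ft_force'].round(2),s['moment'].round(3))"
```

```text
time_s: 5.48
ee_pos: [0.5687, 0.0031, 0.2022]
tcp_rot: [-3.139, 0.001, -2.956]
ft_force: [1.0, -0.6, -2.3]
gripper_width: 0.179
time_s: 5.73
ee_pos: [0.5686, 0.0031, 0.2011]
tcp_rot: [-3.14, 0.001, -2.956]
ft_force: [-0.8, -0.1, -0.9]
gripper_width: 0.18
[0.5686 0.0031 0.2011] [-1.7988e+02  3.0000e-02 -1.6939e+02] [-0.78 -0.06 -0.94] [0.323 0.087 0.014]
```

```bash
for i in 1 2 3; do python3 -m handwheel '[0,0,0,0,0,0.4,-1, 0,0,0,0,0,0.8,-1, 0,0,0,0,0,0.8,-1]' | grep -E 'pos|force'; done
```

```text
ee_pos: [0.5687, 0.0031, 0.2002]
ft_force: [0.1, 0.0, -1.0]
ee_pos: [0.5687, 0.0031, 0.1993]
ft_force: [0.2, -1.1, 0.3]
ee_pos: [0.5686, 0.0031, 0.1985]
ft_force: [1.1, 0.1, -0.2]
```

```bash
python3 - <<'E'
from h import *
p=get_image("wrist");a=cv2.imread("pics/w2.png")
print(red({"frame":a})[1],red(p)[1])
cv2.imwrite("pics/w3.png",np.hstack([a[180:400,200:450],p["frame"][180:400,200:450]]))
E
for i in 1 2; do python3 -m handwheel '[0,0,0,0,0,0.4,-1, 0,0,0,0,0,0.8,-1, 0,0,0,0,0,0.8,-1]' | grep -E 'pos|force'; done
```

```text
[ 301  237   44  155 5802] [ 302  237   44  155 5836]
ee_pos: [0.5687, 0.0031, 0.1979]
ft_force: [-0.0, 0.5, 4.3]
ee_pos: [0.5688, 0.0031, 0.1978]
ft_force: [-2.9, 0.4, 10.3]
```

View pics/w3.png

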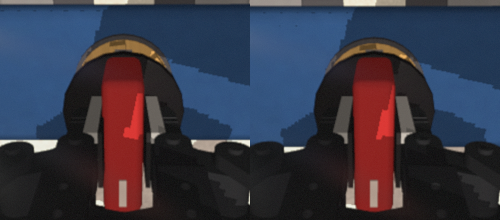

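The pinched knob followed the fingers: the red bar sits identically in both crops. The tips met at TCP z ≈ 0.1978, about 9.7 mm down, with 10 N. Next I'll rock it with light pressure.

```bash
for i in 1 2 3; do python3 -m handwheel '[0,0,2.5,0,0,0.5,-1, 0,0,5,0,0,0.5,-1]' | grep -E 'pos|force|rot'; done
```

```text
ee_pos: [0.5687, 0.0033, 0.1978]
tcp_rot: [-3.14, 0.002, -3.045]
ft_force: [-2.5, 2.1, 7.7]
ee_pos: [0.5687, 0.0035, 0.1978]
tcp_rot: [-3.14, 0.003, -3.135]
ft_force: [-2.7, 2.7, 7.1]
ee_pos: [0.5687, 0.0038, 0.1978]
tcp_rot: [-3.141, 0.003, 3.059]
ft_force: [-2.1, 3.5, 6.5]
```

```bash
for i in 1 2 3 4; do python3 -m handwheel '[0,0,2.5,0,0,0.5,-1, 0,0,5,0,0,0.5,-1]' | grep -E 'pos|force|rot'; done
```

```text
ee_pos: [0.5688, 0.0041, 0.1978]
tcp_rot: [-3.141, 0.004, 2.97]
ft_force: [-2.3, 3.1, 7.6]
ee_pos: [0.5688, 0.0044, 0.1978]
tcp_rot: [3.141, 0.005, 2.881]
ft_force: [-1.8, 3.2, 7.8]
ee_pos: [0.5689, 0.0046, 0.1978]
tcp_rot: [3.14, 0.005, 2.792]
ft_force: [-0.3, 3.4, 6.5]
ee_pos: [0.569, 0.0049, 0.1978]
tcp_rot: [3.139, 0.005, 2.702]
ft_force: [-0.4, 3.4, 6.9]
```

```bash
python3 -m handwheel '[0,0,-6,0,0,0.3,-1, 0,0,-12,0,-0.4,0.3,-1, 0,0,-18,0,-0.8,0.3,-1, 0,0,-24,0,-1.2,0.3,-1, 0,0,-30,0,-1.5,0.3,-1, 0,0,-34,0,-1.8,0.3,-1]' | grep -E 'pos|force|rot'; for i in 1 2 3; do python3 -m handwheel '[0,0,-2.5,0,0,0.5,-1, 0,0,-5,0,0,0.5,-1]' | grep -E 'pos|force|rot'; done
```

```text
ee_pos: [0.5685, 0.0032, 0.1977]
tcp_rot: [-3.14, 0.007, -2.981]
ft_force: [3.9, 0.8, 1.2]
ee_pos: [0.5686, 0.003, 0.1971]
tcp_rot: [-3.139, 0.007, -2.891]
ft_force: [2.2, -2.5, 0.5]
ee_pos: [0.5687, 0.0027, 0.1965]
tcp_rot: [-3.138, 0.006, -2.802]
ft_force: [2.1, -3.2, -0.4]
ee_pos: [0.5689, 0.0025, 0.196]
tcp_rot: [-3.137, 0.006, -2.713]
ft_force: [1.6, -2.8, 1.3]
```

It is dropping in. I'll stop turning and go straight down.

```bash
for i in 1 2 3; do python3 -m handwheel '[0,0,0,0,0,0.7,-1, 0,0,0,0,0,1.4,-1, 0,0,0,0,0,1.4,-1]' | grep -E 'pos|force|rot'; done
```

```text
ee_pos: [0.5689, 0.0025, 0.1945]
tcp_rot: [-3.137, 0.006, -2.714]
ft_force: [1.4, -1.5, 2.9]
ee_pos: [0.5689, 0.0025, 0.193]
tcp_rot: [-3.137, 0.006, -2.715]
ft_force: [1.5, -1.4, 1.6]
ee_pos: [0.569, 0.0025, 0.1922]
tcp_rot: [-3.137, 0.007, -2.715]
ft_force: [-1.2, -1.4, 10.3]
```

```bash
python3 -m handwheel '[0,0,2,0,0,0.5,-1, 0,0,4,0,0,0.6,-1, 0,0,4,0,0,0.6,-1]' | grep -E 'pos|force|rot'; python3 -m handwheel '[0,0,0,0,0,0.5,-1, 0,0,0,0,0,1,-1, 0,0,0,0,0,1,-1]' | grep -E 'pos|force|rot'
python3 - <<'E'
from h import *
p=get_image("wrist");a=cv2.imread("pics/w2.png")
print(red({"frame":a})[1],red(p)[1])
t=get_image("scene"); cv2.imwrite("pics/s3.png",t["frame"])
b=cv2.resize(t["frame"][195:315,265:385],(440,440),interpolation=2)
cv2.imwrite("pics/w4.png",np.hstack([np.vstack([a[180:400,200:450],p["frame"][180:400,200:450]]),b]))
print([(w(t,d["centre"]).round(4),round(d["confidence"],2)) for d in search_frame("platen",t)[:2]])
E
```

```text
ee_pos: [0.569, 0.0026, 0.1922]
tcp_rot: [-3.137, 0.008, -2.787]
ft_force: [-2.1, -0.4, 9.9]
ee_pos: [0.5691, 0.0026, 0.1921]
tcp_rot: [-3.137, 0.008, -2.787]
ft_force: [-3.6, -1.0, 15.1]
[ 301  237   44  155 5802] [ 302  237   44  155 5858]
[(array([0.5811, 0.0046, 0.0661]), 0.61)]
```

View pics/w4.png

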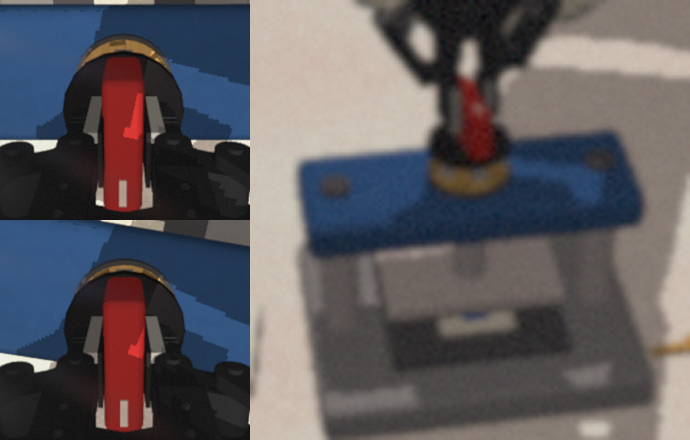

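```bash
python3 -m handwheel '[0,0,2,0,0,0.8,-1, 0,0,3,0,0,1,-1, 0,0,0,0,0,1,-1, 0,0,-3,0,0,1,-1]' | grep -E 'pos|force|rot'
python3 - <<'E'
from h import *
def mark(f):
    m,s=red({"frame":f}); k=cv2.convexHull(np.c_[np.nonzero(m)[::-1]].astype(np.int32)); H=np.zeros(m.shape,np.uint8); cv2.fillConvexPoly(H,k,1)
    h=cv2.cvtColor(f,cv2.COLOR_BGR2HSV); M=(cv2.erode(H,np.ones((3,3)))>0)&(h[...,1]<100)&(h[...,2]>110)
    M[:(s[1]+s[3]//2)]=0
    ys,xs=np.nonzero(M); return xs.mean(),ys.mean(),ys.min(),ys.max(),len(xs), np.nonzero(m)[0].max()
P=get_image("wrist"); now=P
w1=dict(P); w1.update(frame=cv2.imread("pics/w1.png"),origin=[ 0.4999939,-0.01178472,0.47407084],orientation=[-2.66267957e-01,-7.24643830e-04,1.76183906])
# axis
A=np.array([.5687,.0032])
for n,p in(("w1",w1),("now",P)):
    k=mark(p["frame"]);print(n,k)
    for c in(0,.0154,.017):
        print(c,[round(float(np.linalg.norm(ray(p,k[0],v,.236-c)[:2]-A)),4) for v in(k[1],k[5]+1)])
    # bridge edges in column away from knob, along the x
    B=blue(p).astype(np.uint8)
    for u in (250,300,380,400):
        v=np.nonzero(B[:,u])[0]; print(u,v.min(),v.max(),ray(p,u,v.min(),.15)[:2].round(4),ray(p,u,v.max()+1,.15)[:2].round(4))
print(P["origin"],sense()["ee_pos"])
E
```

```text
ee_pos: [0.5691, 0.0026, 0.1921]
tcp_rot: [-3.136, 0.009, -2.733]
ft_force: [-3.0, -1.6, 15.2]
w1 (np.float64(327.5), np.float64(269.0), np.int64(262), np.int64(276), 60, np.int64(280))
0 [0.0196, 0.0292]
0.0154 [0.0254, 0.0357]
0.017 [0.026, 0.0364]
250 173 260 [ 0.5385 -0.0752] [ 0.6258 -0.0634]
300 173 462 [ 0.5295 -0.0288] [0.8719 0.0309]
380 174 261 [0.5161 0.0457] [0.6018 0.0662]
400 174 475 [0.5125 0.0642] [0.8686 0.1553]
now (np.float64(323.4835680751174), np.float64(372.9389671361502), np.int64(360), np.int64(386), 213, np.int64(391))
0 [0.0072, 0.0149]
0.0154 [0.0191, 0.028]
0.017 [0.0203, 0.0294]
250 168 316 [ 0.5339 -0.0546] [ 0.6176 -0.0241]
300 179 223 [ 0.5287 -0.0278] [ 0.5518 -0.0184]
380 197 310 [0.5203 0.016 ] [0.5824 0.0464]
400 202 329 [0.5184 0.0273] [0.5891 0.0633]
[ 0.50526041 -0.02301753  0.334051  ] [0.56913503 0.00250324 0.1920823 ]
```

Three signs say it is home: it stays rigid under 15 N, rocking within the play gives nothing more, and the parallax of the bar's white mark puts it about 16.5 mm down. Next I'll wind clockwise with a light downward bias.

```bash
for i in 1 2; do python3 -m handwheel '[0,0,4,0,0,0.8,-1, 0,0,8,0,0,0.8,-1, 0,0,12,0,0,0.8,-1, 0,0,16,0,0,0.8,-1, 0,0,20,0,0,0.8,-1, 0,0,20,0,0,0.8,-1]' 40 | grep -E 'time|pos|force|rot'; python3 -c "
from h import *
print(sense()['moment'].round(3),sense()['q'][5])"; done
```

```text
time_s: 11.48
ee_pos: [0.569, 0.0032, 0.1921]
tcp_rot: [-3.14, 0.011, -3.082]
ft_force: [-6.1, 4.6, 13.2]
[ 0.966  1.146 -0.006] -1.7607296697898822
time_s: 11.98
ee_pos: [0.569, 0.0041, 0.1921]
tcp_rot: [3.138, 0.011, 2.848]
ft_force: [-2.0, 6.5, 12.3]
[ 1.071  0.87  -0.004] -1.406678386444029
```

```bash
python3 - <<'E'
from h import *
t=get_image("scene"); cv2.imwrite("pics/s4.png",t["frame"])
a=cv2.imread("pics/s3.png"); z=cv2.imread("pics/scene0.png")
cv2.imwrite("pics/c5.png",np.hstack([cv2.resize(i[210:310,275:375],(260,260),interpolation=2) for i in(z,a,t["frame"])]))
for i in (z,a,t["frame"]): cv2  # template shift of the platen front edge
def prof(i): return cv2.GaussianBlur(i,(3,3),0)[255:285,310:318].mean((1,2)).round(0)
for i in(z,a,t["frame"]): print(prof(i).astype(int).tolist())
E
```

```text
[57, 51, 47, 44, 44, 46, 55, 71, 87, 97, 100, 101, 101, 101, 101, 102, 101, 100, 100, 100, 100, 98, 93, 85, 78, 71, 66, 62, 60, 58]
[49, 47, 45, 42, 43, 50, 69, 97, 118, 119, 110, 103, 101, 101, 100, 101, 101, 102, 102, 100, 100, 100, 100, 97, 91, 83, 74, 66, 62, 59]
[50, 48, 46, 45, 43, 43, 50, 71, 103, 130, 139, 129, 114, 104, 101, 101, 100, 101, 101, 101, 101, 101, 100, 101, 100, 96, 91, 84, 74, 64]
```

View pics/c5.png

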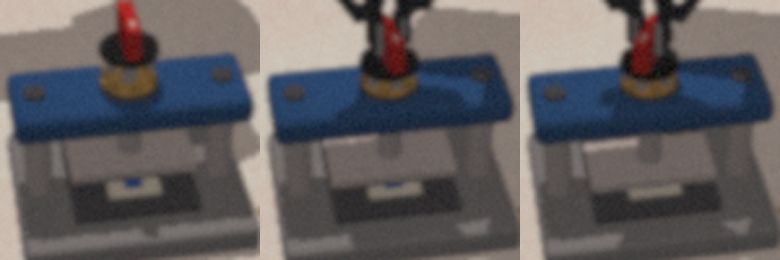

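```bash
cat >> h.py <<'E'
def edge(f,u,v0,v1):
    g=cv2.GaussianBlur(cv2.cvtColor(f,cv2.COLOR_BGR2GRAY).astype(float),(5,3),0)[:,u]
    d=np.clip(-np.gradient(g)[v0:v1],0,None); k=np.argmax(d); i=np.arange(max(0,k-3),min(len(d),k+4)); return v0+(i*d[i]).sum()/d[i].sum()
E
python3 - <<'E'
from h import *
t=get_image("scene")
I=[cv2.imread("pics/%s.png"%n) for n in("scene0","s3","s4")]
E=[[round(edge(i,u,268,292),2) for u in range(306,346,4)] for i in I]
for e in E: print(e)
E=np.array(E); print("shift",np.median(E[1]-E[0]),np.median(E[2]-E[0]))
# px/mm at platen front edge
o,M=cam(t); f=240/np.tan(np.radians(t["fov_y"]/2))
def pr(X): c=M.T@(np.array(X)-o); return t["cx"]+f*c[0]/-c[2],t["cy"]-f*c[1]/-c[2]
ps=np.radians(10.8); ex=np.array([np.cos(ps),np.sin(ps)])
A=np.array([.5687,.0032])+.035*ex
for z in(.05,.06,.07,.08,.09): print(z,np.round(pr([*A,z]),2))
# static drift check: phase correlation on base
for n in (1,2):
    for (v0,v1,u0,u1) in((278,312,280,375),(230,262,272,300),(330,400,230,440)):
        print(n,cv2.phaseCorrelate(*[np.float32(cv2.cvtColor(I[k][v0:v1,u0:u1],cv2.COLOR_BGR2GRAY)) for k in(0,n)]))
# white badge rows at columns
for i in I: print(i[270:296,326].mean(1).astype(int).tolist())
E
```

```text
[np.float64(279.75), np.float64(279.53), np.float64(278.85), np.float64(286.08), np.float64(286.05), np.float64(285.77), np.float64(285.25), np.float64(284.7), np.float64(275.87), np.float64(275.88)]
[np.float64(281.57), np.float64(281.01), np.float64(280.62), np.float64(286.33), np.float64(286.12), np.float64(285.77), np.float64(285.26), np.float64(284.75), np.float64(277.56), np.float64(277.68)]
[np.float64(283.43), np.float64(282.88), np.float64(282.67), np.float64(286.4), np.float64(286.17), np.float64(285.72), np.float64(285.29), np.float64(284.84), np.float64(279.58), np.float64(279.53)]
shift 0.8650000000000091 1.835000000000008
0.05 [326.   279.73]
0.06 [326.01 276.84]
0.07 [326.02 273.93]
0.08 [326.03 270.98]
0.09 [326.04 268.02]
1 ((-0.08201553441136866, 0.001517845208912405), 0.6696785387617571)
1 ((-0.4363223367850235, 0.01127274000862677), 0.8580162820716699)
1 ((-0.0035748322764561635, 0.017073615629030314), 0.8409335274755219)
2 ((0.09329246672053415, -0.3361881272679881), 0.641521268972644)
2 ((-0.5296771550404866, -0.0329513070978642), 0.8435015718142191)
2 ((-0.01084402380206484, -0.0017679259872309672), 0.8384754907937697)
[102, 99, 100, 99, 99, 96, 90, 84, 68, 61, 60, 78, 100, 114, 111, 95, 68, 49, 43, 46, 46, 45, 46, 52, 67, 73]
[87, 94, 99, 101, 98, 102, 97, 94, 89, 82, 69, 77, 102, 111, 111, 93, 66, 49, 46, 42, 47, 44, 46, 56, 65, 72]
[83, 81, 88, 97, 100, 104, 102, 101, 103, 92, 91, 92, 105, 112, 109, 92, 64, 51, 46, 43, 44, 47, 48, 54, 66, 73]
```

```bash
cat >> h.py <<'E'
def mid(g,u,v0,v1,lvl=80):
    c=g[v0:v1,u]; k=int(np.argmax(c[::1]<lvl)); return v0+k-1+(c[k-1]-lvl)/(c[k-1]-c[k])
def plat(n=6):
    z=cv2.imread("pics/scene0.png").mean(2); t=np.mean([get_image("scene")["frame"].mean(2) for _ in range(n)],0)
    k=(7,1); z=cv2.blur(z,k); t=cv2.blur(t,k)
    U=[304,306,308,310,312,338,340,342,344,346]
    d=[]
    for u in U:
        a,b=z[264:300,u],t[264:300,u]
        # restrict to first falling crossing after the front face plateau (start row 272)
        d.append(mid(t,u,274,296)-mid(z,u,270,296))
    d=np.array(d); print(d.round(2)); return np.median(d), np.median(d)/.291
E
python3 - <<'E'
from h import *
print(plat())
E
```

```text
[3.88 3.83 3.67 3.56 3.65 3.73 3.64 3.74 3.74 3.47]
(np.float64(3.700730755892323), np.float64(12.71728782093582))
```

```bash
python3 -m handwheel '[0,0,-4,0,0,0.5,-1, 0,0,-8,0,0,0.5,-1, 0,0,-12,0,0,0.5,-1, 0,0,-16,0,0,0.5,-1, 0,0,-16,0,0,0.5,-1]' | grep -E 'time|pos|force|rot'; python3 -c "
from h import *
print(plat())"
```

```text
time_s: 12.8
ee_pos: [0.569, 0.0037, 0.1921]
tcp_rot: [-3.141, 0.012, 3.137]
ft_force: [-3.3, -2.9, 10.6]
[3.37 3.23 3.15 3.23 3.32 3.43 3.35 3.24 3.15 3.07]
(np.float64(3.236677338142499), np.float64(11.122602536572163))
```

The platen measures 11.1 mm, and the change on winding back matches the play plus 12 mm/rad. I'll release with a slight downward bias so that opening doesn't lift the knob.

```bash
python3 -m handwheel '[0,0,0,0,0,0.8,-1, 0,0,0,0,0,1,0.0, 0,0,0,0,0,1.5,0.4, 0,0,0,0,0,1.5,0.6, 0,0,0,0,0,1.5,0.8, 0,0,0,0,0,1.5,0.8, 0,0,0,0,0,1.5,0.8]' 20 | grep -E 'pos|force|width'
python3 -m handwheel '[0,0,0,0,0,-8,0.8, 0,0,0,0,0,-25,0.8, 0,0,0,0,0,-60,0.8, 0,0,0,0,0,-100,0.8, 0,0,0,0,0,-139,0.8, 0,0,0,0,0,-139,0.8, 0,0,0,0,0,-139,0.8]' | grep -E 'time|pos|force|width'
python3 - <<'E'
from h import *
print(plat())
p=get_image("wrist");t=get_image("scene")
m,s=red(p);print(s)
ys,xs=np.nonzero(m)
for c in(0,.0145,.017):
  W=np.array([ray(p,x,y,.236-c)[:2] for x,y in zip(xs,ys)],np.float32); print(c,cv2.minAreaRect(W))
z=cv2.imread("pics/scene0.png");a=cv2.imread("pics/s3.png");
cv2.imwrite("pics/end.png",np.hstack([cv2.resize(i[200:300,275:375],(260,260),interpolation=2) for i in(z,a,t["frame"])]))
for i in(z,a,t["frame"]): print(red({"frame":i[200:260,300:350]})[1])
for k in("badges","key"): print(k,[(w(t,d["centre"]).round(3),round(d["confidence"],2)) for d in search_frame(k,t)[:1]])
E
```

```text
ee_pos: [0.569, 0.0038, 0.1905]
ft_force: [0.0, -0.5, -1.1]
gripper_width: 0.902
time_s: 14.27
ee_pos: [0.5678, 0.0038, 0.3324]
ft_force: [0.0, -0.6, -0.1]
gripper_width: 0.901
[3.47 3.27 3.19 3.28 3.4  3.48 3.39 3.33 3.21 3.1 ]
(np.float64(3.303439020471245), np.float64(11.35202412533074))
[ 314  196   20   76 1413]
0 ((0.5626060366630554, 0.004570166580379009), (0.014058463275432587, 0.05593954771757126), 89.47572326660156)
0.0145 ((0.5666171312332153, 0.004526112228631973), (0.01492795068770647, 0.05939934775233269), 89.47600555419922)
0.017 ((0.5673087239265442, 0.00451847817748785), (0.0150778628885746, 0.05999584123492241), 89.47613525390625)
[ 20  10  10  24 162]
[ 22  17   9  22 135]
[21 25  7 14 86]
badges [(array([ 0.61 , -0.177,  0.012]), 0.94)]
key [(array([0.578, 0.21 , 0.011]), 0.58)]
```

View pics/end.png

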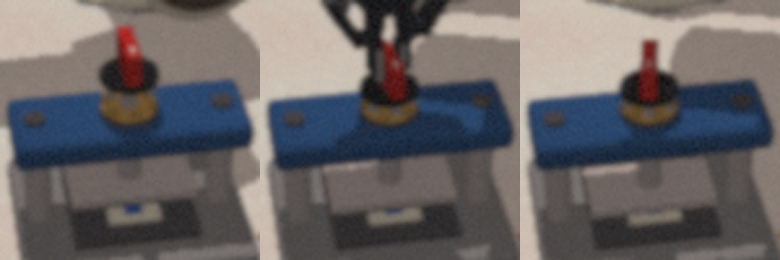

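```bash
python3 -c "
from h import *
print(hand_in())"
```

```text
the job is handed in; nothing more can be done
None
```

The job is handed in: the knob is in gear, the platen measures about 11.2 mm down, and the gripper is clear of everything.

**Meshing:** I pinched the bar and eased it down until the teeth met tip to tip, about 9.7 mm down by tool travel. I then rocked it clockwise and back under about 7 N. It dropped into a gap just counter-clockwise of the start and went down to a rigid stop. The highest vertical force I read on the tool was about 15 N.

**Winding:** I turned it clockwise until the camera showed about 12.7 mm, then backed off and let go. With the hand clear the platen measured 11.1 to 11.35 mm.

**Last checks:**
- **Knob depth:** Viewed from above, the bar's size and position fit about 16.5–17 mm down.
- **Other things:** The badges and the key are where they were, to within the networks' error. I didn't re-measure the other four, but the arm never went near them apart from passing above the pens at the start.

**What disagreed:**
- **Tool travel:** It gave only 15.4 mm of knob travel. I think the closing fingers had already pushed the knob down about 1.5 mm.
- **Knob angle:** Dead reckoning put the platen about 6 mm higher than the camera did. The screw was probably dragged along during the first clockwise rocking. I trusted the camera, because its changes matched 12 mm per radian both ways once the play was allowed for.

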